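Cull the misshapen butter fingers from the display board

TASK

This board of butter fingers is about to go into the display case: lift the clear cover straight off it by its handle and stand it right way up on the bare counter, clear of everything. Then pick out every misshapen biscuit, the one snapped short and the one bent, and lay them flat, side by side, in the blue dish without dropping them. Leave the straight full-length biscuits where they lie and don't shift the cake, the mug or the palette knife.

Things in the scene. Friction and masses are not known exactly. Their poses are not given: they have to be found in the camera images.
- board: Dark slate display board, 250 (its x) x 230 (its y) x 15 mm, flat, no rim, too heavy to shift; stands on the counter to the left of or straight ahead of the robot (it swaps places with the dish), turned up to 12 degrees. Origin: centre of its underside. Six biscuits lie on it in two rows of three, long side roughly along its x; places about 94 mm apart along x and 58 mm along y.
- cover: Clear plastic cover (upturned box, open below), 206 (its x) x 196 (its y) x 58 mm outside, walls 3 mm, about 0.32 kg, standing on the board over the biscuits. A black bar handle on two posts runs along its x over the middle of the top: 90 long, 16 wide, 16 mm high, bar centre 82 mm above the cover's underside. Origin: centre of the open underside; z up.
- good_1: Good butter finger: piped golden biscuit, straight, 80 (its x) x 26 x 19 mm, about 28 g. Origin: centre of its underside, z up. To be left alone.
- good_2: Good butter finger, straight, 80 (its x) x 26 x 19 mm; origin at the centre of its underside. To be left alone.
- good_3: Good butter finger, straight, 80 (its x) x 26 x 19 mm; origin at the centre of its underside. To be left alone.
- good_4: Good butter finger, straight, 80 (its x) x 26 x 19 mm; origin at the centre of its underside. To be left alone.
- snapped: Misshapen butter finger, snapped short: straight but only 56 (its x) x 26 x 19 mm, with a pale ragged break at its +x end. Origin: centre of its underside, z up.
- bent: Misshapen butter finger, bent sideways like a banana: 80 mm along its curve, 26 wide, 19 mm high, curved 60 degrees in all, its ends 10 mm to +y of its middle. Origin: under the middle of the curve, midway across its width; there it runs along its x. z up.
- dish: Blue stoneware dish for seconds, rectangular, 170 (its x) x 220 (its y) mm outside, 158 x 208 mm inside, floor 5 mm thick, rim 18 mm above the counter, 0.7 kg, loose. Origin: centre of its underside. Bare counter for the cover lies to the right (-y) of both board and dish, at x 0.42 to 0.64, as far as y -0.47.
- cake: Bystander: low round cream cake with a red top, 150 mm across and 65 mm high, on a 180 mm paper board; origin at the centre of its underside.
- mug: Bystander: white mug, 80 mm across, 92 mm high, handle to its +y; origin at the centre of its underside.
- palette_knife: Bystander: palette knife with a black handle, 250 mm long, lying on the counter along its x.

How it is judged:
By the outcome, as a careful person would: the job done as asked, in the order asked, and still so for the second after the job is handed in, with the robot touching nothing.
It also fails if it takes over 66 s, if anything falls off the work surface, if the arm or the gripper's body presses on something with over 40 N, if the wrist force passes 120 N, or if a joint passes its speed limit or range.

ROBOT

A 7-joint arm with a two-finger parallel gripper is mounted at the origin on the work surface. World frame = base frame: x ahead of the robot, y to its left, z up, the work surface at z = 0. Lengths are in mm, angles in rad, forces in N, time in s.
With the tool pointing down it reaches from about 400 to 900 mm from the base axis. Payload 5.6 kg.
Tool frame: the origin (TCP) lies midway between the tips of the shut fingers; the grasp point (between the pads) lies 19 mm behind it; z points along the fingers, y is the line along which they close (so a half turn about z gives the same grasp; the last joint's range is limited). The gripper opens to 92 mm and grips with 3 to 60 N. Pads are 20 mm wide; open, the fingers measure 128 mm over their backs; the gripper's body (75 mm by 189 mm) begins 69 mm behind the grasp point.
Start: joints at [-0.043, 0.468, -0.012, 1.603, 0.006, 1.071, -0.056], TCP at [650.007, -0.044, 214.592] pointing down, gripper open.
Joint ranges: [-2.53, 2.53], [-0.31, 2.02], [-1.57, 1.55], [0.28, 2.44], [-1.29, 4.43], [0.15, 1.84], [-2.92, 2.92]. Speed limits (rad/s): [2.57, 2.57, 3.14, 3.14, 3.14, 3.14, 3.14].

INTERFACE

Orientations are given as a rotation vector (axis times angle).
In Python, from cell import robot, grip, kin, viewer gives the robot as it stands. Calls block until the motion is done:
- robot.movep(position, orientation): joint-space move of the TCP to a pose.
- robot.servo_line(position, feed=150, rotation=None): straight line of the TCP; rotation=None keeps the orientation; feed is the mean speed in mm/s.
- robot.goto_joints(angles): joint-space move.
- grip(opening, newtons=None): opening from 0.0 (shut) to 1.0 (fully open); newtons is the grip in N (None keeps the last); returns when the fingers have stopped.
- robot.hold(seconds).
- kin.ik(position, orientation): joint angles nearest the present ones, or None.
- robot.observe(): the state.
- viewer.read_camera(name): name is "scene" or "side" or "wrist"; returns the picture (480x640x3 uint8, red, green, blue); there is no depth.
- viewer.camera_info(name): a dict with "camera_matrix" (3x3 intrinsics, pixels), "R" (3x3) and "t" (3): a world point X has camera coordinates R X + t. Camera axes: x right, y down, z forward; pixel columns grow to the right and rows downward; lengths in mm; the calibration is good to about 2 mm. The wrist camera is an equidistant fisheye: a pixel r from the principal point sees the ray r / f radians off the axis. A picture is of the moment at which its call begins: read the wrist's pose just before it. camera_info takes no time and is no camera call; for the wrist camera it gives the pose at the moment of the call.
A pose or a line that the arm cannot do raises robot.IKError and nothing moves.
- robot.job_done(): hands the job in; it is judged then, once.
Trained networks look in the newest picture that a camera, given by its name, has taken for a name from the list of things; names that differ only in an ending like _2 or _b are one class to them, and where a whole thing is asked for, a point or a joint stands for the part that bears it (a point fixed in the world has none). Each returns a list of dicts, best first, with "confidence" (0 to 1); they miss things now and then, are a little off and sometimes report something else, mostly with a low value. They report only what shows in the picture. A call takes as long as a camera call.
- viewer.silhouettes(name, camera): "mask" (480x640 bool, what is visible of it).
- viewer.pinpoint(name, camera): "at" ([x, y, z] in mm, in the coordinates of the camera as it stood for that picture, good to about 4 mm: a listed point, or the origin of a listed thing).
The state is a dict: "t": time; "joints": joint angles; "joint_velocities": joint speeds; "joint_torque": joint torques, N m; "tcp_pos": TCP position; "tcp_rot": TCP orientation; "contact_force": force on the tool from outside, world axes, zero at the start; "wrist_torque": the same for the moment, N m; "grip_width": opening from 0.0 (shut) to 1.0 (fully open); "grip_force": force on a finger pad.
Only numpy, scipy, OpenCV 4.12 (cv2) and the standard library are available. Lean on these libraries where they do the work, as an engineer would, in place of code of your own. Each camera call takes 0.05 s, during which the arm holds its last target. There are 200 camera calls.

## Working session

There is one attempt and no reset: what is moved stays moved. The work goes in short steps, each a Python script; the robot and the scene stay as the last script left them, time stands still between calls to the robot, and variables do not carry over. Pictures are saved under pics/ and viewed, at most 10 in all, crops included, and the job is handed in when it is done.

```bash
ls; mkdir -p pics; cat > h.py <<'E'
import numpy as np, cv2
from cell import robot, grip, kin, viewer
from scipy.spatial.transform import Rotation as R
def shot(c,f=None):
    i=viewer.camera_info(c); im=viewer.read_camera(c)
    if f: cv2.imwrite('pics/'+f,im[:,:,::-1])
    return i,im
def world(i,p): return np.array(i['R']).T@(np.array(p)-np.array(i['t']))
def find(n,c,i): return [(world(i,d['at']).round(1).tolist(),round(d['confidence'],2)) for d in viewer.pinpoint(n,c)]
def ray(i,uv,wrist=False):
    K=np.array(i['camera_matrix']); x=(np.array(uv,float)-K[:2,2])/[K[0,0],K[1,1]]
    if wrist:
        r=np.linalg.norm(x); d=np.array([*(x/max(r,1e-9)*np.sin(r)),np.cos(r)])
    else: d=np.array([*x,1])
    Rm=np.array(i['R']); return -Rm.T@np.array(i['t']), Rm.T@d
def at_z(i,uv,z,wrist=False):
    o,d=ray(i,uv,wrist); return o+d*(z-o[2])/d[2]
def down(yaw): # tool z down, tool x at yaw
    return (R.from_euler('z',yaw)*R.from_rotvec([np.pi,0,0])).as_rotvec()
E
python3 - <<'E'
from h import *
print(robot.observe()['tcp_rot'],robot.observe()['t'])
for c in ['scene','side','wrist']:
    i,im=shot(c,c+'0.png'); print(c,world(i,[0,0,0]).round(),np.round(i['camera_matrix'],1).tolist())
    for n in ['board','cover','dish','cake','mug','palette_knife','snapped','bent','good_1']: print(n,find(n,c,i))
E
```

```text
pics
[-2.22070030e+00 -2.22052532e+00  2.15625332e-03] 0.0
scene [1189. -151. 1076.] [[449.8, 0.0, 330.9], [0.0, 449.8, 243.7], [0.0, 0.0, 1.0]]
board [([762.7, -15.4, -3.5], 0.26)]
cover []
dish [([546.3, -64.4, -0.1], 0.84)]
cake [([596.9, 518.6, 4.2], 0.85)]
mug [([762.0, -15.6, -2.9], 0.92)]
palette_knife [([739.5, -329.0, 4.6], 0.64)]
snapped []
bent []
good_1 []
side [447. 969. 572.] [[433.2, 0.0, 321.6], [0.0, 433.2, 239.3], [0.0, 0.0, 1.0]]
board []
cover [([548.1, 260.5, 14.4], 0.75)]
dish [([538.7, -65.8, 0.7], 0.85)]
cake [([592.5, 514.4, -3.9], 0.62), ([734.5, -324.1, 1.7], 0.37)]
mug [([760.9, -13.7, 2.8], 0.92)]
palette_knife [([735.1, -322.6, -0.1], 0.56)]
snapped []
bent []
good_1 []
wrist [650.  72. 385.] [[371.6, 0.0, 324.1], [0.0, 371.6, 234.3], [0.0, 0.0, 1.0]]
board [([761.2, -16.4, 3.0], 0.38)]
cover []
dish [([541.1, -64.3, -1.8], 0.87)]
cake []
mug [([761.5, -13.5, 1.1], 0.63)]
palette_knife []
snapped []
bent []
good_1 []
```

View pics/scene0.png

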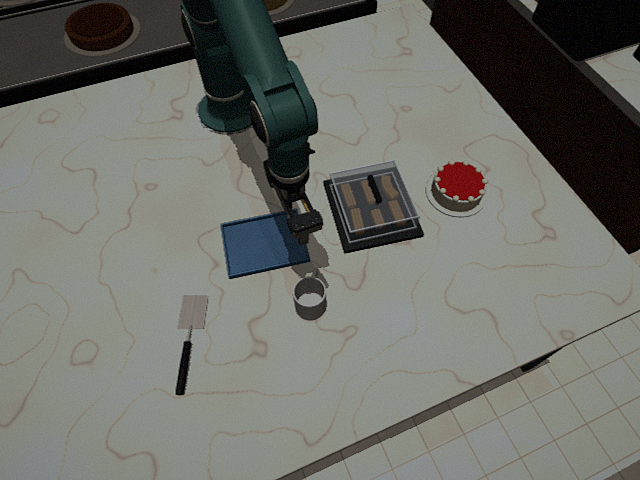

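View pics/side0.png

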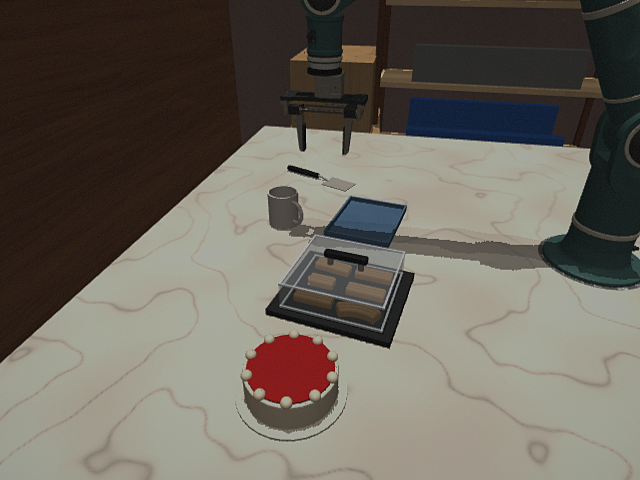

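The scene picture shows the board under its cover at about (375,205), with the handle running from (368,175) to (378,203). The dish is at (265,245), the mug at (310,298), and the palette knife runs from (195,297) to (181,392). The side view agrees, with the handle from (326,255) to (367,262). Next I'll look at the cover from above with the wrist camera, and work out the extents of the knife and dish.

```bash
python3 - <<'E'
from h import *
i=viewer.camera_info('scene'); viewer.read_camera('scene')
for n in ['dish','palette_knife','board']:
    for d in viewer.silhouettes(n,'scene')[:1]:
        v,u=np.nonzero(d['mask']); P=np.array([at_z(i,(a,b),15 if n!='palette_knife' else 2)[:2] for a,b in zip(u,v)],np.float32)
        r=cv2.minAreaRect(P); print(n,d['confidence'],np.round(cv2.boxPoints(r)).tolist(),r)
for a in [(368,175),(378,203)]: print(at_z(i,a,100))
robot.movep([500,260,260],down(0))
print(robot.observe()['t'])
i,im=shot('wrist','w1.png'); print(world(i,[0,0,0]))
for n in ['cover','board','snapped','bent','good_1']: print(n,find(n,'wrist',i))
E
```

```text
dish 0.59 [[440.0, -162.0], [617.0, -189.0], [651.0, 30.0], [474.0, 57.0]] ((545.7283935546875, -66.1919937133789), (221.45785522460938, 179.36672973632812), 81.21810913085938)
palette_knife 0.97 [[610.0, -310.0], [840.0, -402.0], [864.0, -341.0], [634.0, -249.0]] ((737.0235595703125, -325.5025634765625), (64.85758972167969, 248.02191162109375), 68.22144317626953)
board 0.78 [[411.0, 159.0], [665.0, 121.0], [699.0, 351.0], [445.0, 389.0]] ((555.1951904296875, 254.76791381835938), (232.12574768066406, 256.9214782714844), 81.5145492553711)
[505.11271606 261.64139311 100.        ]
[600.90599505 245.62054122 100.        ]
3.45
[572.58074617 259.45360817 430.04679382]
cover [([551.2, 257.1, 17.7], 0.58)]
board []
snapped []
bent []
good_1 []
```

View pics/w1.png

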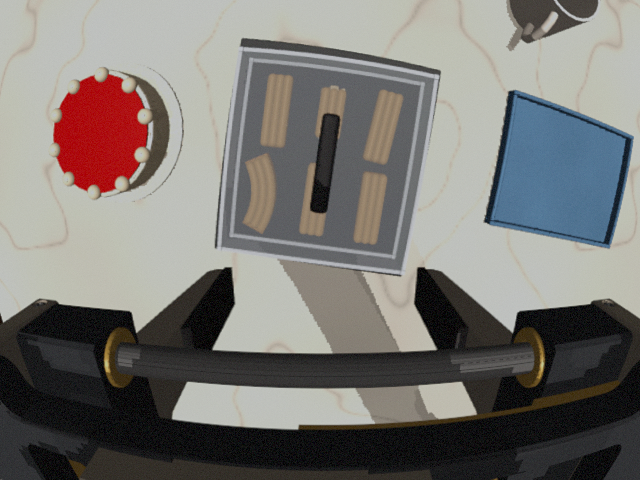

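In the wrist view, up is +x and left is +y. The bent biscuit is at (260,192), and the snapped one is probably top centre at (332,110), partly under the handle. The handle runs from (330,115) to (319,212). I'll measure the handle, then lift the cover and stand it at about (488,-335), clear of the knife blade.

```bash
python3 - <<'E'
from h import *
i=viewer.camera_info('wrist'); im=cv2.imread('pics/w1.png')
m=(im.max(2)<45).astype(np.uint8); m[:105]=0; m[220:]=0; m[:,:300]=0; m[:,345:]=0
v,u=np.nonzero(m); P=np.array([at_z(i,(a,b),103,True)[:2] for a,b in zip(u,v)],np.float32)
r=cv2.minAreaRect(P); b=cv2.boxPoints(r); print(len(u),b.round(1).tolist(),r)
c=np.array(r[0]); e=max([b[1]-b[0],b[2]-b[1]],key=np.linalg.norm); e=e*np.sign(e[0]); yaw=np.arctan2(e[1],e[0]); print(c,np.degrees(yaw))
assert 80<np.linalg.norm(e)<105
robot.movep([*c,150],down(yaw))
j,im=shot('wrist','w2.png')
for s,z in [('bar',103)]:
    m=(im.max(2)<45).astype(np.uint8)
np.save('hd.npy',[*c,yaw]); print(robot.observe()['t'],robot.observe()['tcp_pos'])
E
```

```text
1118 [[505.70001220703125, 258.0], [592.7000122070312, 246.60000610351562], [594.7000122070312, 261.70001220703125], [507.70001220703125, 273.1000061035156]] ((550.2277221679688, 259.8473205566406), (15.158921241760254, 87.75923156738281), 82.52435302734375)
[550.22772217 259.84732056] -7.475647
4.35 [550.66187887 260.58171134 151.55712169]
```

View pics/w2.png

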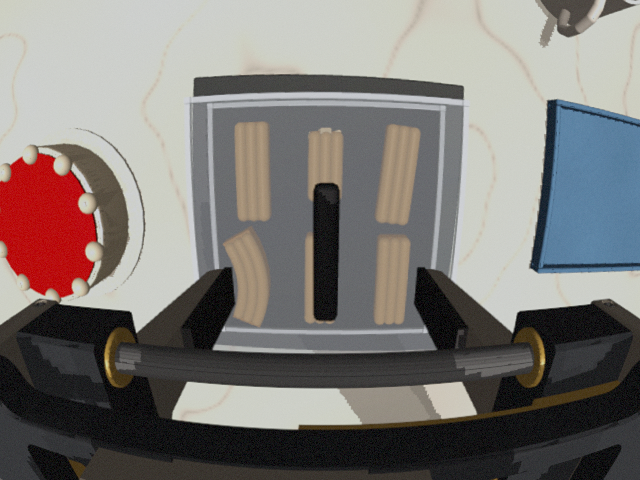

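The handle is centred between the open fingers at u≈326 and parallel to the tool. It measures 88×15 mm, which matches the given size. Now I'll grip and lift.

```bash
python3 - <<'E'
from h import *
x,y,yaw=np.load('hd.npy')
o=lambda:robot.observe()
robot.servo_line([x,y,80],feed=100); robot.hold(.2); s=o(); print(s['tcp_pos'],s['contact_force'])
grip(0.0,40); s=o(); print(s['grip_width']*92,s['grip_force'],s['contact_force'])
robot.servo_line([x,y,100],feed=40); s=o(); print('lift',s['grip_width']*92,s['contact_force'],s['wrist_torque'])
robot.servo_line([x,y,185],feed=120); robot.hold(.1); s=o(); print(s['t'],s['tcp_pos'],s['grip_width']*92,s['contact_force'],s['wrist_torque'])
shot('side','s1.png')
E
```

```text
[550.67138566 260.1062521   80.74524221] [ 0.15994995 -0.36243637  0.41931424]
15.629030531201337 39.99301493167877 [ 0.3984596  -0.1120892  -0.33602687]
lift 15.217178840042761 [ 0.68847335  0.7975128  -3.10255283] [ 0.0345678   0.0928893  -0.00958135]
8.1417 [549.52303417 259.54533507 183.83292658] 15.507043613397183 [-0.01659658 -0.55218761 -2.95111048] [0.08599775 0.09773961 0.00443702]
```

View pics/s1.png

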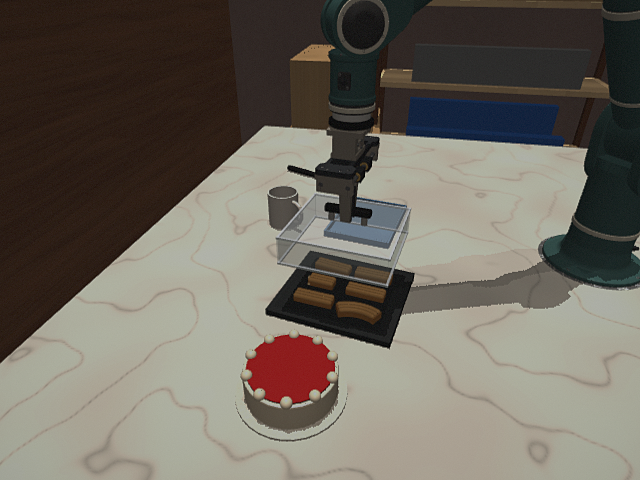

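The cover hangs level and clear of the board, at about (345,240), with a 3 N load. All six biscuits are still in place. Now I'll carry it over and set it down.

```bash
python3 - <<'E'
from h import *
o=lambda:robot.observe()
T=np.array([488,-335.])
robot.servo_line([*T,185],feed=220,rotation=down(0)); s=o(); print(s['t'],s['tcp_pos'],s['grip_width']*92)
robot.servo_line([*T,74],feed=100)
robot.hold(.2); f0=o()['contact_force'][2]; z=70
while z>60:
    robot.servo_line([*T,z],feed=25); s=o()
    if s['contact_force'][2]-f0>2.0: break
    z-=1.0
print(z,s['tcp_pos'],s['contact_force'],f0,s['t'])
grip(0.6); robot.hold(.1); print(o()['contact_force'])
robot.servo_line([*T,130],feed=120)
print(o()['t'])
i,im=shot('scene','sc2.png')
for n in ['cover','dish','palette_knife','mug']: print(n,find(n,'scene',i))
for n in ['board','snapped','bent','good_1']: print(n,find(n,'scene',i))
E
```

```text
11.0583 [ 488.29346093 -334.23515091  184.9712274 ] 15.844857474043867
64.0 [ 488.06181323 -335.03580351   64.95984659] [-1.99292116  1.7492716   6.20121776] -3.382945712720164 14.325
[ 0.09629553  0.44352994 -0.39787563]
15.85
cover [([495.1, -336.0, -0.9], 0.71), ([493.4, 206.8, 14.0], 0.36)]
dish [([544.5, -65.6, 2.7], 0.97)]
palette_knife [([740.0, -325.1, 2.1], 0.92)]
mug [([763.8, -14.7, -2.2], 0.7)]
board [([547.8, 258.2, 0.7], 0.86), ([499.0, 207.9, 16.5], 0.69)]
snapped [([737.3, -327.5, 5.7], 0.7), ([600.6, 251.8, 15.2], 0.55)]
bent [([515.4, 329.5, 16.2], 0.77)]
good_1 [([497.7, 208.3, 18.7], 0.77), ([605.3, 311.3, 13.2], 0.74), ([587.3, 196.7, 14.2], 0.72), ([505.0, 265.7, 12.9], 0.63)]
```

View pics/sc2.png

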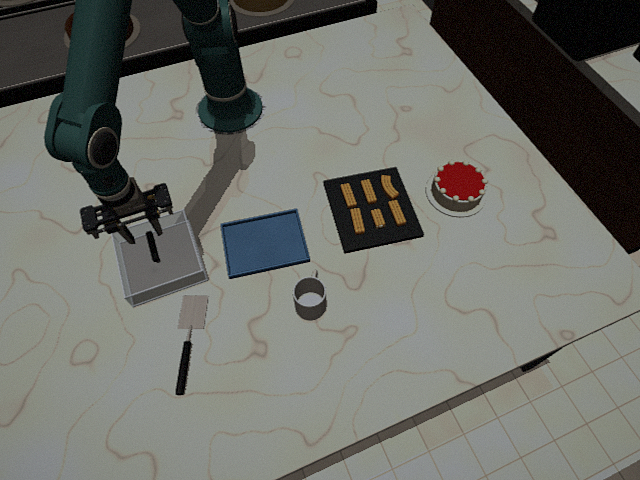

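The cover stands upright at (160,258), clear of both the dish and the knife. The snapped biscuit is at (377,217) and the bent one at (391,187). Next is a look at the biscuits from above.

```bash
python3 - <<'E'
from h import *
robot.servo_line([488,-335,190],feed=200)
robot.movep([490,275,210],down(-0.13)); robot.hold(.15)
i,im=shot('wrist','w3.png')
np.savez('w3.npz',**{k:np.array(i[k]) for k in ['camera_matrix','R','t']})
for n in ['board','snapped','bent','good_1']: print(n,find(n,'wrist',i))
for n in ['snapped','bent']:
    for d in viewer.silhouettes(n,'wrist')[:2]:
        v,u=np.nonzero(d['mask']); P=np.array([at_z(i,(a,b),32,True)[:2] for a,b in zip(u,v)],np.float32)
        r=cv2.minAreaRect(P); print(n,round(d['confidence'],2),P.mean(0),cv2.boxPoints(r).round().tolist(),r); 
        if d is viewer: pass
        np.save(n+'_pts.npy',P) if d['confidence']>.5 else 0
print(robot.observe()['t'])
E
```

```text
board [([554.1, 260.4, -1.6], 0.97)]
snapped [([601.4, 251.4, 13.5], 0.73)]
bent [([512.6, 327.1, 11.7], 0.93)]
good_1 [([505.4, 271.1, 16.0], 0.94), ([493.2, 205.9, 15.4], 0.86), ([604.3, 311.7, 16.6], 0.85)]
snapped 0.73 [600.02734 253.17592] [[569.0, 244.0], [628.0, 234.0], [632.0, 262.0], [573.0, 272.0]] ((600.6072387695312, 252.93153381347656), (28.356063842773438, 59.77819061279297), 80.71235656738281)
bent 0.89 [515.31854 328.57834] [[469.0, 315.0], [556.0, 308.0], [559.0, 344.0], [472.0, 351.0]] ((513.9545288085938, 329.3026123046875), (36.177589416503906, 87.72740936279297), 85.361572265625)
19.4333
```

View pics/w3.png

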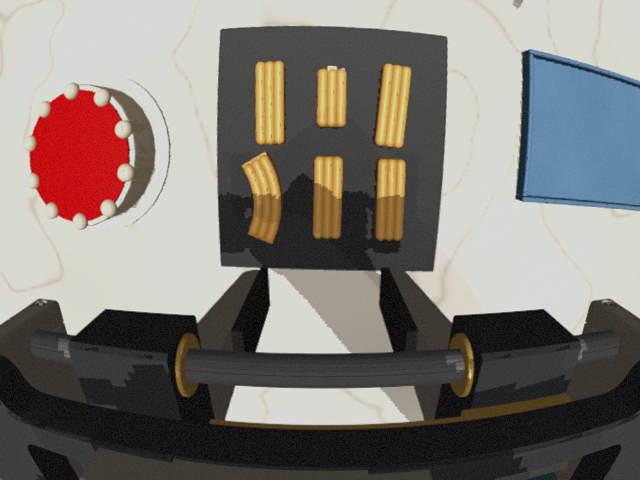

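The wrist view shows the snapped biscuit at (332,97), the bent one at (265,197) with its ends curving left (+y), and good ones either side with gaps of about 32 mm. I'll fit both shapes from the masks, hover to check the snapped one, then pick it.

```bash
cat > fit.py <<'E'
from h import *
from scipy.optimize import minimize
def model(kind,P,g=0.8):
    x,y=P.T
    if kind=='snapped': return np.maximum(abs(x)-28,abs(y)-13)
    r=80/np.radians(60); q=np.hypot(x,r-y); a=np.arctan2(x,r-y)
    return np.maximum(abs(q-r)-13,(abs(a)-np.radians(30))*r)
def fit(kind,P,x0):
    lo=P.min(0)-25; hi=P.max(0)+25
    m=np.zeros((hi-lo).astype(int)+1,np.uint8); q=(P-lo).round().astype(int); m[q[:,0],q[:,1]]=1
    m=cv2.morphologyEx(m,cv2.MORPH_CLOSE,np.ones((5,5))); G=np.argwhere(m>=0)+lo; M=m.ravel().astype(float)
    def cost(p):
        L=(G-p[:2])@np.array([[np.cos(p[2]),-np.sin(p[2])],[np.sin(p[2]),np.cos(p[2])]])
        s=1/(1+np.exp((model(kind,L)-1)/0.8)); return ((s-M)**2).sum()/M.sum()
    b=[minimize(cost,[x0[0],x0[1],t],method='Nelder-Mead',options=dict(initial_simplex=[[x0[0],x0[1],t],[x0[0]+5,x0[1],t],[x0[0],x0[1]+5,t],[x0[0],x0[1],t+.15]])) for t in (x0[2],x0[2]+np.pi)]
    b=min(b,key=lambda r:r.fun); return b.x,b.fun
def measure(kind,near,z=32):
    i=viewer.camera_info('wrist'); viewer.read_camera('wrist')
    best=None
    for d in viewer.silhouettes(kind,'wrist'):
        v,u=np.nonzero(d['mask']); P=np.array([at_z(i,(a,b),z,True)[:2] for a,b in zip(u,v)])
        if np.linalg.norm(P.mean(0)-near[:2])<25: 
            x,f=fit(kind,P,[*P.mean(0),near[2]]); print(kind,x.round(3),round(f,3),d['confidence']); return x
E
cat > go.py <<'E'
from fit import *
def pick(kind,p,zt=17.0,W=.435):
    yaw=(p[2]+np.pi/2)%np.pi-np.pi/2
    grip(W,8)
    robot.movep([p[0],p[1],95],down(yaw)); robot.hold(.15)
    return yaw
E
python3 - <<'E'
from go import *
for k,n in [('snapped',(600,253,-.16)),('bent',(513,327,-.1))]:
    P=np.load(k+'_pts.npy').astype(float); x=fit(k,P,n); print(k,x)
    if k=='snapped': p=x[0]
pick('snapped',p); print(robot.observe()['t'],robot.observe()['tcp_pos'],robot.observe()['grip_width']*92)
p=measure('snapped',p); shot('wrist','w4.png')
np.save('p.npy',p)
E
```

```text
snapped (array([ 6.00196931e+02,  2.53240720e+02, -1.67204187e-01]), np.float64(0.055447163438587715))
bent (array([ 5.13530906e+02,  3.26147105e+02, -1.05570959e-01]), np.float64(0.05115955076240994))
20.6833 [600.01379724 254.96352222  97.1459605 ] 39.99340755603672
snapped [602.181 252.915   3.006] 0.045 0.79
```

View pics/w4.png

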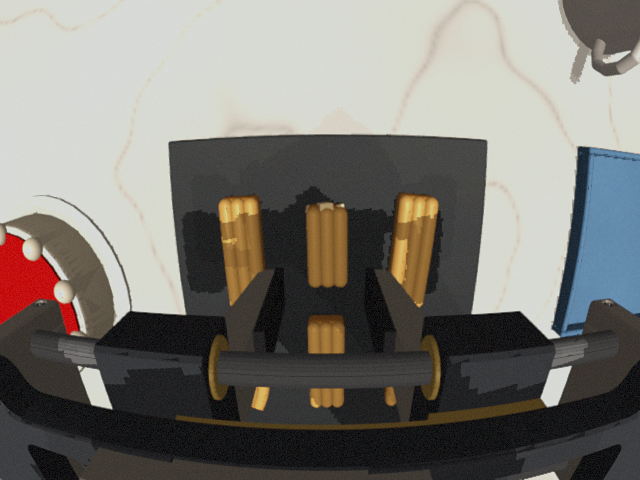

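The snapped biscuit (327,247) is centred between the fingers, and both of them have room beside the neighbours. Now I'll pick it and place it.

```bash
cat >> go.py <<'E'
DISH=np.array([545.,-66.]); DY=-0.152
def dishpt(x,y): return DISH+[x*np.cos(DY)-y*np.sin(DY),x*np.sin(DY)+y*np.cos(DY)]
o=robot.observe
def grab(p,W=.435,zt=17.0):
    yaw=(p[2]+np.pi/2)%np.pi-np.pi/2
    robot.servo_line([p[0],p[1],60],feed=100,rotation=down(yaw)); 
    robot.servo_line([p[0],p[1],zt],feed=70); robot.hold(.2); s=o(); print('down',s['tcp_pos'],s['contact_force'])
    grip(0.0,8); s=o(); zp=s['tcp_pos'][2]; print('grip',s['grip_width']*92,s['grip_force'],s['contact_force'])
    robot.servo_line([p[0],p[1],40],feed=60); robot.servo_line([p[0],p[1],110],feed=130); s=o(); print('up',s['grip_width']*92,s['grip_force'],s['t'])
    return zp
def place(q,yaw,zp):
    robot.servo_line([*q,110],feed=200,rotation=down(yaw)); robot.servo_line([*q,zp-10+12],feed=90); robot.hold(.2)
    f0=o()['contact_force'][2]; z=zp-10+4
    while z>zp-10-3:
        robot.servo_line([*q,z],feed=25); robot.hold(.05); s=o()
        if s['contact_force'][2]-f0>1.5 or s['tcp_pos'][2]<zp-10+.3: break
        z-=.7
    print('placed',s['tcp_pos'],zp-10,s['contact_force'][2]-f0,s['grip_width']*92)
    grip(.435); robot.hold(.1); robot.servo_line([*q,40],feed=60); robot.servo_line([*q,130],feed=150); print(o()['t'])
E
python3 - <<'E'
from go import *
zp=grab([601,253,-.15])
place(dishpt(0,-30),DY,zp)
p=np.array([513.5,326.5,-.106])
pick('bent',p); p=measure('bent',p); print(o()['tcp_pos'],o()['t']); np.save('p.npy',p)
shot('wrist','w5.png'); shot('scene','sc3.png')
E
```

```text
down [601.11391805 253.04624256  17.03502665] [-0.20778012  0.05869338  0.51248553]
grip 26.107542062380958 7.99985870718956 [-0.76376736 -0.02362864  0.79302799]
up 25.987803904144876 7.9998041689395905 23.8833
placed [540.57203822 -95.69783284   6.99196528] 7.0810304644043 2.31012032947258 25.453578645637098
31.4333
bent [ 5.14661e+02  3.26928e+02 -8.20000e-02] 0.039 0.88
[514.07937792 325.52982402  95.14323875] 33.4667
```

View pics/w5.png

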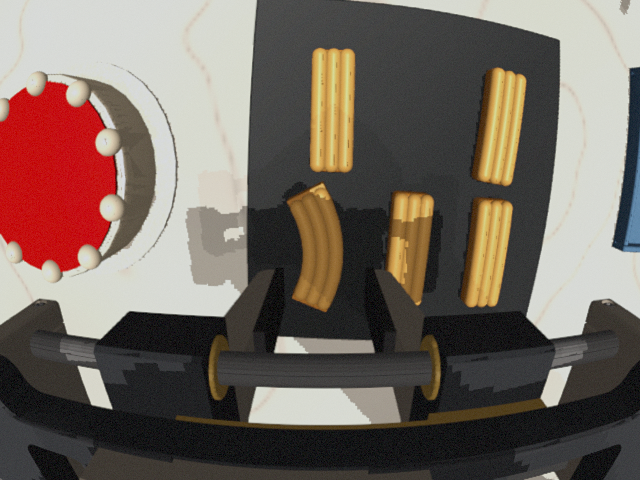

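The bent biscuit (320,248) is centred between the fingers, and its right-hand neighbour's edge is at about u=390. I'll narrow the opening a little so the finger fits that gap, then pick and place it.

```bash
python3 - <<'E'
from go import *
grip(.39,8)
zp=grab([514.3,327.5,-.09])
place(dishpt(0,30),DY,zp)
robot.servo_line([480,-20,230],feed=250); robot.hold(.2)
i,im=shot('wrist','w6.png'); 
for n in ['dish','snapped','bent']: print(n,find(n,'wrist',i))
i,im=shot('scene','sc4.png')
for n in ['cover','board','dish','cake','mug','palette_knife','good_1','snapped','bent']: print(n,find(n,'scene',i))
print(o()['t'])
a=cv2.imread('pics/w6.png'); b=cv2.imread('pics/sc4.png')[130:340,80:500]
c=np.zeros((600,640,3),np.uint8); c[:320]=a[:320]; c[320:320+280]=cv2.resize(b,(560,280))[:, :].copy() if False else cv2.copyMakeBorder(cv2.resize(b,(560,280)),0,0,0,80,0)
cv2.imwrite('pics/fin.png',c)
E
```

```text
down [514.44869082 327.57029961  17.11604678] [-0.5238809   0.81437779  0.62612323]
grip 26.615952449153003 7.729080629728742 [0.27292417 0.46659611 0.29495143]
up 26.720638359043058 7.7346163823040115 36.825
placed [549.67123826 -36.34452228   7.060227  ] 7.126594820531565 0.7694338183252012 26.770248275352497
44.425
dish [([539.0, -63.3, -6.1], 0.55)]
snapped [([542.7, -94.4, 3.1], 0.8)]
bent [([548.1, -34.3, 4.6], 0.95)]
cover [([491.4, -336.7, 2.7], 0.86)]
board [([546.7, 255.9, -1.7], 0.76)]
dish [([545.2, -65.9, 2.0], 0.66)]
cake [([594.3, 517.8, -0.2], 0.88), ([503.1, 265.9, 16.5], 0.67)]
mug [([763.5, -18.8, -2.2], 0.92)]
palette_knife [([739.0, -328.1, 0.8], 0.9)]
good_1 [([607.1, 315.4, 15.1], 0.77), ([495.2, 209.1, 15.4], 0.72), ([586.3, 194.6, 17.4], 0.59), ([503.5, 266.6, 14.8], 0.51)]
snapped [([540.5, -94.9, 5.2], 0.52)]
bent [([553.1, -35.5, 6.7], 0.87)]
45.9667
```

View pics/fin.png

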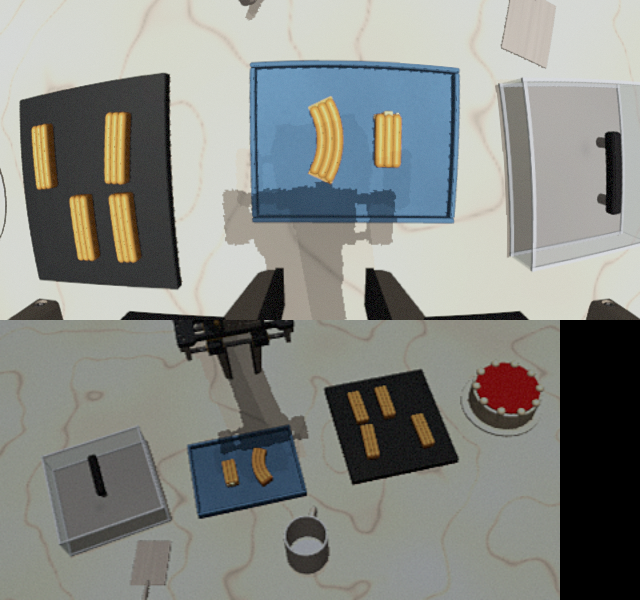

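The final view shows both misshapen biscuits flat and side by side in the dish, at (325,140) and (388,140). The four good ones are still on the board, the cover stands upright clear of everything, and the cake, mug and knife haven't moved.

```bash
python3 -c "
from cell import robot
print(robot.job_done())"
```

```text
the job is handed in; nothing more can be done
None
```

I handed the job in at about 46 s of the 66 s limit: the cover is upright on the bare counter, the snapped and bent biscuits lie flat side by side in the blue dish, and nothing else visibly moved.

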